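Clamp the specimen cup

ROBOT

A 6-joint arm with a two-finger parallel gripper is mounted at the origin on a cart in front of the work surface, level with it; the furniture and walls round the work are solid. World frame = base frame: x ahead of the robot, y to its left, z up, the work surface at z = 0. Lengths are in m, angles in degrees, forces in N, time in s.
With the tool pointing down it reaches from about 0.35 to 0.875 m from the base axis. Payload 4.2 kg.
Tool frame: the origin (TCP) lies at the very end of the fingers, on their centre line; the grasp point (between the pads) lies 19 mm behind it; x points along the fingers, y is the direction in which the jaws open and shut, and the axes are right-handed (so a half turn about x gives the same grasp; the last joint's range is limited). The gripper opens to 85 mm and grips with 20 to 120 N. Pads are 22 mm wide; open, the fingers measure 114 mm over their backs; the gripper's body (76 mm by 85 mm) begins 54 mm behind the grasp point. The pads swing forward as they close: fully open they stand 13 mm farther back than shut.
Start: joints at [78.415, 22.042, 0.453, 0, -68.411, -14.817], TCP at [0.278, 0.56, 0.231] pointing down, gripper open.
Joint ranges: [-179.83, 179.83], [-69.29, 118.12], [-61.27, 80.66], [-181.25, 117.63], [-171.15, -9.14], [-177.46, 177.46]. Speed limits (degrees/s): [159.86, 159.86, 180, 180, 180, 180].

INTERFACE

Orientations are given as [roll, pitch, yaw] about the fixed x, y, z axes, in that order (R = Rz(yaw) Ry(pitch) Rx(roll)).
In Python, from cell import env, cams gives the robot as it stands.
- The arm moves only by the tool play_rows, never from a script. Its argument "deltas" is a list that holds one entry, the list of rows, each a list of 5 numbers: the closure, from 0 (fully open) to 1 (shut), then the shift along the tool's x, y, z in units of 30 mm (1.0 is 30 mm), then the turn about the tool's x in units of 8 degrees (1.0 is 8 degrees). In form: [[[hand, tx, ty, tz, spin], ...]]. A call has 1 to 12 rows; each row shifts and turns the commanded pose from where the row before left it, along the tool's axes as they then stand; what a row does not reach is not made up. A row lasts 1/8 s, in which the tool goes at most 62.5 mm and 10.7 degrees, less where a joint would pass 70% of its speed; a pose out of reach is approached as far as the arm can. A call is refused whole if a number of a shift passes 1 or a number of a turn 1, either way. A call with a gripper value outside its range is refused whole. The fingers move at their own pace and stop on an object; "newtons" is the grip in N (left out, the last holds). Time passes only in rows, so rows that do not move let the fingers close. It gives the time, the measured TCP pose, the force and the opening at its end, in the units of the state.
- env.get_obs(): the state, without advancing time (a new reading comes with each control period).
- cams.read_camera(name): name is "side" or "top"; returns a dict with "color" (480x640x3 uint8, red, green, blue), "fx", "fy", "cx", "cy" (pixels), "D" ([k1, k2, p1, p2, k3] as OpenCV has them; the pictures are not rectified), "extrinsics" (4x4, takes a point from camera to world coordinates). Camera axes: x right, y down, z forward; pixel columns grow to the right and rows downward; lengths in m; the calibration is good to about 2 mm. A picture is of the moment at which its call begins. There is no depth.
- env.finish_job(): hands the job in, once; it reports no verdict.
Trained networks look in the newest picture that a camera, given by its name, has taken for a name from the list of things; names that differ only in an ending like _2 or _b are one class to them, and where a whole thing is asked for, a point or a joint stands for the part that bears it (a point fixed in the world has none). Each returns a list of dicts, best first, with "confidence" (0 to 1); they miss things now and then, are a little off and sometimes report something else, mostly with a low value. They report only what shows in the picture. A call takes as long as a camera call. They do not tell look-alikes from the thing itself.
- cams.search_frame(camera, target): "centre" ([x, y, z] in m, in the coordinates of the camera as it stood for that picture, good to about 4 mm: the middle of the surface that is visible of it).
- cams.place_of(camera, target): "centre" ([x, y, z] in m, in the coordinates of the camera as it stood for that picture, good to about 4 mm: a listed point, or the origin of a listed thing).
The state is a dict: "time": time; "joints": joint angles; "dq": joint speeds; "joint_torque": joint torques, N m; "tool_pos": TCP position; "ee_rot": TCP orientation; "force": force on the tool from outside, world axes, zero at the start; "moment": the same for the moment, N m; "grip_width": finger opening in m.
Only numpy, scipy, OpenCV 4.12 (cv2) and the standard library are available. Lean on these libraries where they do the work, as an engineer would, in place of code of your own. Each camera call takes 0.05 s, during which the arm holds its last target. There are 200 camera calls.

TASK

Two hold-down clamps stand on the bench: an orange-lidded specimen cup stands in one, the other is empty. Turn the knurled thumbscrew on top of the clamp with the cup clockwise (seen from above) until its pad seats on the lid and you feel the resistance rise, stop there without overtightening it, and let go. Leave the empty clamp's screw as it is and the cup upright in its place.

Things in the scene. Friction and masses are not known exactly. Their poses are not given: they have to be found in the camera images.
- cup_screw_grip (a point): middle, on the vertical axis, of the round knurled dark steel head (32 mm wide, 28 mm high) of the thumbscrew on the clamp with the orange-lidded cup. Below it 12 mm of free 12 mm neck, then the clamp's arm, its top 112 mm over the bench. The head keeps its height as it turns; nothing near is higher, so grip from above at any yaw. The clamp is fixed; its post stands 62 mm behind the axis
- cup_screw (a joint): turn of that screw, rad: 0 loose, grows clockwise seen from above; starts at 0 to 0.75. The pad falls 6 mm per rad and seats on the lid at 1.4. Up to there friction is 0.05 N m; beyond, resistance rises about 1 N m per rad; overtight from 1.75. At 1.4 the white line on the head (middle to edge) points away from the post, at a short white mark on the arm
- spare_screw_mark (a point): outer end of the white line on top of the thumbscrew head of the empty clamp, 14 mm from that screw's axis and 152 mm over the bench; that clamp is of the same make. Not to be turned
- orange_cup_center (a point): centre (half-way up) of the orange-lidded specimen cup, 64 mm wide, 71 mm high, standing loose in a low white ring on its clamp's base, under the screw; its z axis points up. A similar yellow-lidded cup elsewhere on the bench does not matter
Things that resemble listed ones, but are neither listed nor needed, are in the scene too. Of the things that look like the part that bears orange_cup_center, the largest one is meant.

How it is judged (in metres and radians):
At the end, for the whole second after the job is handed in: The cup clamp's screw rests between 1.22 rad (10 degrees short of the seat) and 1.75 rad (20 degrees past it); the empty clamp's screw has turned less than 25 degrees (mark moved under 6 mm); the cup stands within 12 mm of its start, tilted less than 10 degrees (value of joint cup_screw between 1.22 and 1.75 rad and velocity of joint cup_screw between -0.1 and 0.1 rad/s and distance of spare_screw_mark from where it was at the start of the episode below 0.006 m and angle between orange_cup_center's own z axis and vertical below 0.17 rad and distance of orange_cup_center from where it was at the start of the episode below 0.012 m); the robot touches nothing.
It fails at once if the cup clamp's screw is overtightened (more than 20 degrees past the seat) (value of joint cup_screw above 1.75 rad).
It fails at once if the empty clamp's screw is turned (its mark moves more than 6 mm) (distance of spare_screw_mark from where it was at the start of the episode above 0.006 m).
It fails at once if the cup is knocked over (angle between orange_cup_center's own z axis and vertical above 0.35 rad).
It also fails if it takes over 48 s, if anything falls off the work surface, if the arm or the gripper's body presses on something with over 40 N, if the wrist force passes 120 N, or if a joint passes its speed limit or range.

## Working session

There is one attempt and no reset: what is moved stays moved. The work goes in short steps, Python scripts to look and compute and a tool call to move; the robot and the scene stay as the last step left them, time stands still between calls to the robot, and variables do not carry over. Pictures are saved under pics/ and viewed, about 8 in all and at most 12, crops included, and the job is handed in when it is done.

Besides the shell and the picture viewer there is one more tool, called after "Call:" as name([rows], argument=value, ...), one row to a line, values as JSON. play_rows: Moves the arm, as the interface text tells. Its arguments: {"type":"object","properties":{"deltas":{"type":"array"},"newtons":{"type":"number"}},"required":["deltas"]}

```bash
mkdir -p pics
cat > h.py <<'E'
from cell import env, cams
import numpy as np, cv2
def shot(n,f=None):
    r=cams.read_camera(n)
    if f: cv2.imwrite(f,r["color"][...,::-1])
    return r
def w(r,p): return (r["extrinsics"]@np.r_[p,1])[:3]
def ray(r,uv,z):
    K=np.array([[r["fx"],0,r["cx"]],[0,r["fy"],r["cy"]],[0,0,1.]])
    n=cv2.undistortPoints(np.array([[uv]],float),K,np.array(r["D"],float))[0,0]
    E=r["extrinsics"];d=E[:3,:3]@np.r_[n,1];o=E[:3,3]
    return o+d*(z-o[2])/d[2]
def pix(r,p):
    K=np.array([[r["fx"],0,r["cx"]],[0,r["fy"],r["cy"]],[0,0,1.]])
    E=np.linalg.inv(r["extrinsics"])
    return cv2.projectPoints(np.array([p],float),cv2.Rodrigues(E[:3,:3])[0],E[:3,3],K,np.array(r["D"],float))[0][0,0]
E
python3 - <<'E'
from h import *
ims=[]
for n in("top","side"):
    r=shot(n,f"pics/{n}0.png")
    print(n,r["extrinsics"][:3,3].round(3))
    for t in("cup_screw_grip","spare_screw_mark","orange_cup_center"):
        for d in cams.place_of(n,t): 
            p=w(r,d["centre"]);print(t,round(d["confidence"],2),p.round(3),pix(r,p).round())
o=env.get_obs();print({k:np.round(o[k],3) for k in o})
E
```

```text
top [0.321 0.194 1.11 ]
cup_screw_grip 0.81 [0.467 0.075 0.14 ] [395. 223.]
spare_screw_mark 0.64 [0.458 0.339 0.155] [228. 229.]
orange_cup_center 0.93 [0.503 0.21  0.024] [311. 213.]
orange_cup_center 0.77 [0.469 0.081 0.046] [385. 229.]
orange_cup_center 0.69 [0.373 0.209 0.027] [313. 285.]
side [ 0.431 -0.278  0.802]
cup_screw_grip 0.64 [0.465 0.077 0.14 ] [344. 315.]
spare_screw_mark 0.77 [0.456 0.337 0.15 ] [332. 158.]
orange_cup_center 0.78 [0.506 0.202 0.023] [365. 279.]
orange_cup_center 0.74 [0.464 0.073 0.043] [341. 351.]
orange_cup_center 0.6 [0.369 0.205 0.023] [276. 279.]
{'time': np.float64(0.4), 'joints': array([ 7.8414e+01,  2.2050e+01,  4.4200e-01, -4.0000e-03, -6.8410e+01,
       -1.4818e+01]), 'dq': array([-0.006, -0.164,  0.014,  0.07 , -0.035, -0.041]), 'joint_torque': array([ 0.0000e+00, -3.9159e+01,  1.8833e+01,  4.1850e+00, -1.0000e-03,
        0.0000e+00]), 'tool_pos': array([0.278, 0.56 , 0.231]), 'ee_rot': array([  92.833,   89.982, -113.572]), 'force': array([ 0.26 , -0.344,  0.122]), 'moment': array([-0.031,  0.016, -0.052]), 'grip_width': np.float64(0.086)}
```

View pics/top0.png

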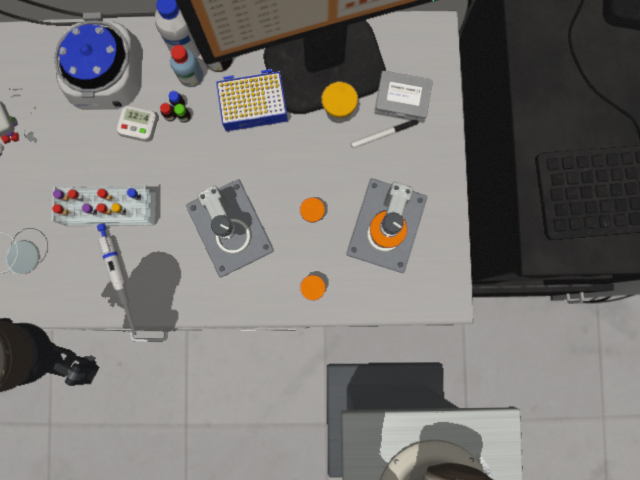

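View pics/side0.png

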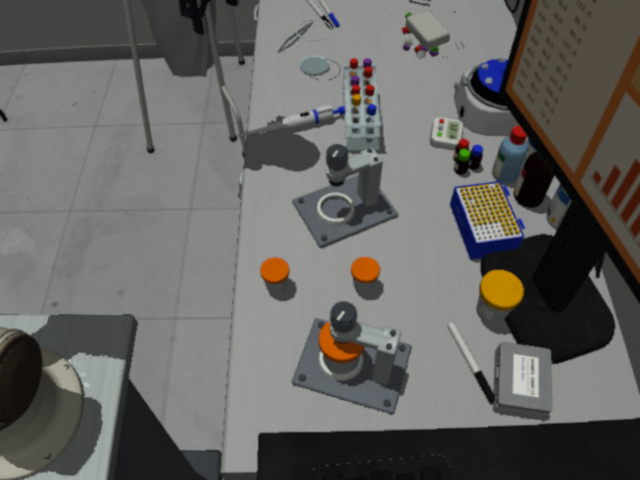

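The pictures show two clamps: the empty one has its head at top (222,228), the other holds a cup with an orange lid, head at (394,223). Orange candidates in the top view are (311,213), (313,287) and (385,229). The first two are smaller cups standing free. The third is the largest and stands in the clamp, so it is the one meant. I'll enlarge a crop to confirm this and to read the head's line.

Run:
```python
import cv2,numpy as np
t=cv2.imread("pics/top0.png");s=cv2.imread("pics/side0.png")
a=cv2.resize(t[175:275,340:430],(400,444),interpolation=cv2.INTER_CUBIC)
b=cv2.resize(s[295:395,300:390],(400,444),interpolation=cv2.INTER_CUBIC)
cv2.imwrite("pics/crop1.png",np.hstack([a,b]))
```

```text
(no output)
```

View pics/crop1.png

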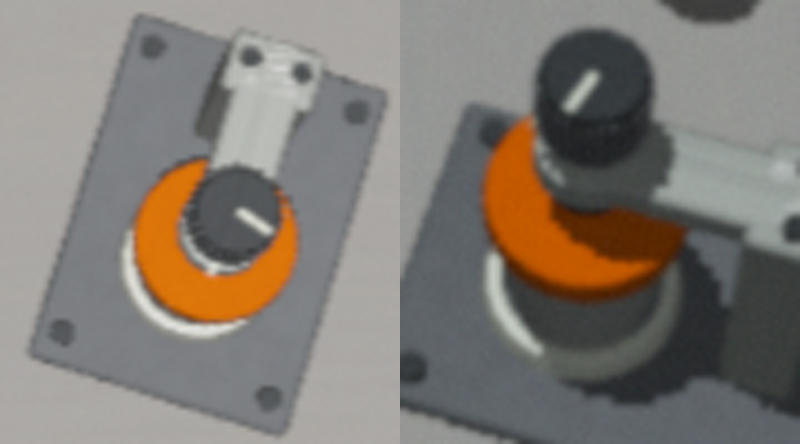

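The crop confirms it: the large orange-lidded cup is under the screw at top (393,222). The white line runs from the head's middle (393,222) to (401,228). Next I'll work out the line angle, the axis position and the move.

```bash
cat >> h.py <<'E'
from scipy.spatial.transform import Rotation as Ro
def to_tool(target):
    o=env.get_obs();R=Ro.from_euler("xyz",o["ee_rot"],degrees=True).as_matrix()
    return (R.T@(np.array(target)-o["tool_pos"]))/0.03, R
E
python3 - <<'E'
from h import *
s=lambda x,y,x0,y0:(x0+x/4.44-.5,y0+y/4.44-.5)
t=shot("top");sd=shot("side")
a=lambda v:np.degrees(np.arctan2(v[1],v[0]))
for r,c,e in((t,s(236,210,340,175),s(272,234,340,175)),(sd,s(197,72,300,295),s(167,108,300,295))):
    C=ray(r,c,.152);T=ray(r,e,.152);print(C.round(4),T.round(4),np.linalg.norm(T-C),a((T-C)))
p1=ray(t,s(138,15,340,175),.01);p2=ray(t,s(32,355,340,175),.01)
p3=ray(t,s(387,93,340,175),.01);p4=ray(t,s(285,435,340,175),.01)
print("away",a(p2-p1),a(p4-p3))
u,R=to_tool([.466,.076,.231]);print(u,R.round(3))
E
```

```text
[0.466  0.0796 0.152 ] [0.4572 0.0671 0.152 ] 0.01532463496516595 -125.04964454295659
[0.4645 0.0772 0.152 ] [0.4558 0.0661 0.152 ] 0.014137376950059946 -127.93177380737107
away 161.62476001393426 161.5722041437008
[ 1.10261173e-02  1.16549518e+01 -1.27871295e+01] [[-0.    -0.445 -0.896]
 [-0.    -0.896  0.445]
 [-1.     0.    -0.   ]]
```

Call:
play_rows([
  [[0,0,0.9,-1,0],[0,0,0.9,-1,0],[0,0,0.9,-1,0],[0,0,0.9,-1,0],[0,0,0.9,-1,0],[0,0,0.9,-1,0],[0,0,0.9,-1,0],[0,0,0.9,-1,0],[0,0,0.9,-1,0],[0,0,0.9,-1,0],[0,0,0.9,-1,0],[0,0,0.9,-1,0]],
], newtons=30)

```text
time: 2.0
tool_pos: [0.4566, 0.1083, 0.2317]
ee_rot: [-123.5, 89.9, 30.1]
force: [1.1, -0.5, 0.1]
grip_width: 0.0855
```

Call:
play_rows([
  [[0,0,0.8,-0.75,0],[0,0.5,0,0,0],[0,0.5,0,0,0],[0,0,0,0,0]],
])

```text
time: 2.5
tool_pos: [0.4651, 0.0776, 0.2006]
ee_rot: [51.5, 89.9, -155.0]
force: [-0.5, 0.1, 0.2]
grip_width: 0.0856
```

Run:
```python
from h import *
t=shot("top","pics/t1.png");s=shot("side","pics/s1.png")
u,R=to_tool([.4655,.0775,.124]);print(u)
o=env.get_obs();print(o["time"],o["tool_pos"],o["joints"].round(1),o["force"].round(2),o["moment"].round(2))
c=[cv2.resize(i["color"][y:y+110,x:x+110,::-1],(400,400),interpolation=cv2.INTER_CUBIC) for i,x,y in((t,340,170),(s,290,270))]
cv2.imwrite("pics/c2.png",np.hstack(c))
```

```text
[2.59556037 0.02873837 0.00933401]
2.6 [0.46607153 0.07814331 0.20186733] [ 29.3   8.6 -22.8   0.  -58.6  34.3] [-0.55  0.44  0.35] [ 0.01 -0.   -0.01]
```

View pics/c2.png

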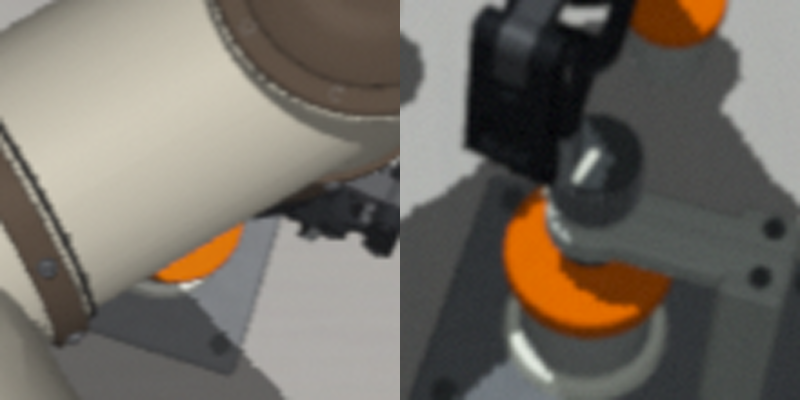

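Call:
play_rows([
  [[0,0.7,0.03,0,0],[0,0.7,0,0,0],[0,0.7,0,0,0],[0,0.6,0,0,0],[0,0,0,0,0]],
], newtons=20)

```text
time: 3.22
tool_pos: [0.4651, 0.0772, 0.12]
ee_rot: [57.3, 89.9, -149.1]
force: [-0.6, -0.0, 0.7]
grip_width: 0.0859
```

Call:
play_rows([
  [[0.4,0,0,0,0],[0.5,0,0,0,0],[0.55,0,0,0,0],[0.6,0,0,0,0],[0.7,0,0,0,0],[0.8,0,0,0,0],[0.8,0,0,0,0],[0.8,0,0,0,0]],
], newtons=20)

```text
time: 4.22
tool_pos: [0.4652, 0.0769, 0.1207]
ee_rot: [96.3, 90.0, -110.1]
force: [-0.5, -1.5, 5.2]
grip_width: 0.0314
```

Run:
```python
from h import *
s=shot("side","pics/s2.png")
o=env.get_obs();print(o["time"],o["tool_pos"],o["ee_rot"],o["grip_width"],o["force"].round(2),o["moment"].round(3),o["joints"].round(1))
cv2.imwrite("pics/c3.png",cv2.resize(s["color"][270:380,290:400,::-1],(500,500),interpolation=cv2.INTER_CUBIC))
```

```text
4.275 [0.46524206 0.07686582 0.12071963] [  96.46984946   89.95961108 -109.92112712] 0.03158705291605996 [-1.99 -2.9   5.8 ] [-0.725  0.517  0.016] [ 29.2  14.1 -29.4   0.  -46.6  34.4]
```

View pics/c3.png

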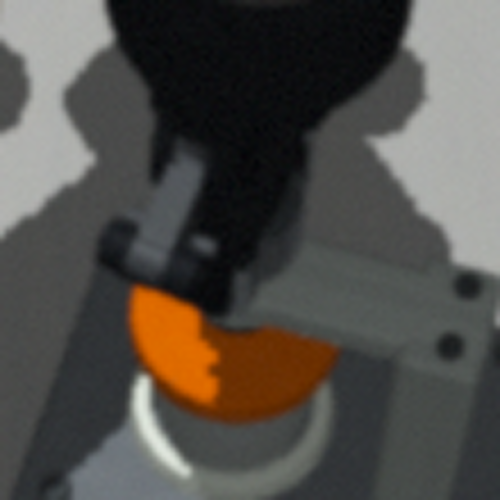

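The head is gripped at 31.6 mm. I'll turn it in stages and read the moment after each one.

Call:
play_rows([
  [[0.8,0,0,0,0.8],[0.8,0,0,0,0.8],[0.8,0,0,0,0.8],[0.8,0,0,0,0.8],[0.8,0,0,0,0.8],[0.8,0,0,0,1],[0.8,0,0,0,1],[0.8,0,0,0,0]],
])

```text
time: 5.28
tool_pos: [0.4652, 0.0769, 0.1207]
ee_rot: [140.7, 90.0, -113.7]
force: [-2.1, -2.4, 5.9]
grip_width: 0.0314
```

```bash
cat > m.py <<'E'
from h import *
o=env.get_obs();R=Ro.from_euler("xyz",o["ee_rot"],degrees=True).as_matrix()
print(o["time"],o["tool_pos"].round(4),"yaw_y",np.degrees(np.arctan2(R[1,1],R[0,1])).round(2),o["grip_width"].round(4),o["force"].round(2),o["moment"].round(3),o["joints"].round(1))
E
python3 m.py
```

```text
Traceback (most recent call last):
  File "m.py", line 3, in <module>
    print(o["time"],o["tool_pos"].round(4),"yaw_y",np.degrees(np.arctan2(R[1,1],R[0,1])).round(2),o["grip_width"].round(4),o["force"].round(2),o["moment"].round(3),o["joints"].round(1))
                                                                                                  ^^^^^^^^^^^^^^^^^^^^^
AttributeError: 'float' object has no attribute 'round'
```

```bash
sed -i 's/o\["grip_width"\].round(4)/o["grip_width"]/' m.py; python3 m.py
```

```text
5.275 [0.4652 0.0769 0.1207] yaw_y -164.45 0.031443818313021024 [-2.12 -2.41  5.93] [-0.665  0.566 -0.033] [ 29.2  14.1 -29.4   0.  -46.6 -13.7]
```

Call:
play_rows([
  [[0.8,0,0,0,0.8],[0.8,0,0,0,0.8],[0.8,0,0,0,0.4],[0.8,0,0,0,0]],
])

```text
time: 5.78
tool_pos: [0.4653, 0.0769, 0.1207]
ee_rot: [161.8, 90.0, -108.6]
force: [-2.2, -2.6, 5.8]
grip_width: 0.0314
```

```bash
python3 m.py
```

```text
5.775 [0.4653 0.0769 0.1207] yaw_y 179.58 0.03144263709004254 [-2.2  -2.56  5.83] [-0.626  0.452 -0.04 ] [ 29.2  14.1 -29.4   0.  -46.6 -29.7]
```

Call:
play_rows([
  [[0.8,0,0,0,0.5],[0.8,0,0,0,0]],
])

```text
time: 6.02
tool_pos: [0.4653, 0.0769, 0.1207]
ee_rot: [163.7, 90.0, -110.7]
force: [-1.3, -2.8, 6.2]
grip_width: 0.0311
```

```bash
python3 m.py
```

```text
6.025 [0.4653 0.0769 0.1207] yaw_y 175.57 0.03109104125179911 [-1.27 -2.84  6.16] [-0.641  0.497 -0.045] [ 29.2  14.1 -29.4   0.  -46.6 -33.7]
```

Call:
play_rows([
  [[0.8,0,0,0,0.5],[0.8,0,0,0,0]],
])

```text
time: 6.28
tool_pos: [0.4652, 0.0769, 0.1207]
ee_rot: [168.2, 90.0, -110.2]
force: [-1.0, -2.8, 6.2]
grip_width: 0.0312
```

```bash
python3 m.py
```

```text
6.275 [0.4652 0.0769 0.1207] yaw_y 171.57 0.031158444163911444 [-0.98 -2.84  6.19] [-0.644  0.471 -0.092] [ 29.2  14.1 -29.4   0.  -46.6 -37.7]
```

Call:
play_rows([
  [[0.8,0,0,0,0.5],[0.8,0,0,0,0]],
])

```text
time: 6.52
tool_pos: [0.4653, 0.0769, 0.1207]
ee_rot: [176.4, 90.0, -106.0]
force: [-1.8, -2.4, 4.9]
grip_width: 0.0313
```

```bash
python3 m.py
```

```text
6.525 [0.4653 0.0769 0.1207] yaw_y 167.59 0.031268814118950355 [-1.78 -2.39  4.95] [-0.705  0.533  0.007] [ 29.2  14.1 -29.4   0.  -46.6 -41.6]
```

The last moment disagrees with the rise before it. I'll average several readings, since one reading is noisy.

```bash
cat > avg.py <<'E'
from h import *
M=[]
for i in range(8):
    s=shot("side"); o=env.get_obs();M.append(np.r_[o["moment"],o["joint_torque"][5]])
M=np.array(M);print(M.mean(0).round(3),M.std(0).round(3),M[:,2].round(3),o["time"])
cv2.imwrite("pics/c4.png",cv2.resize(s["color"][270:380,290:400,::-1],(500,500),interpolation=cv2.INTER_CUBIC))
E
python3 avg.py
```

```text
[-0.653  0.507  0.038 -0.021] [0.022 0.028 0.024 0.005] [0.038 0.007 0.025 0.008 0.075 0.071 0.029 0.05 ] 6.925
```

Call:
play_rows([
  [[0.8,0,0,0,0.4],[0.8,0,0,0,0]],
])

```text
time: 7.18
tool_pos: [0.4653, 0.0769, 0.1207]
ee_rot: [-179.1, 90.0, -104.7]
force: [-1.7, -1.2, 6.2]
grip_width: 0.0315
```

```bash
python3 avg.py; python3 m.py
```

```text
[-0.665  0.505  0.081 -0.075] [0.03  0.023 0.028 0.004] [0.061 0.109 0.131 0.051 0.055 0.078 0.062 0.104] 7.575
7.575 [0.4653 0.0769 0.1207] yaw_y 164.42 0.03128838950466029 [-1.93 -2.69  6.38] [-0.676  0.547  0.104] [ 29.2  14.1 -29.4   0.  -46.6 -44.8]
```

The joint-6 torque rose 0.054 N m over 3.2°, which is the expected 1 N m/rad. The pad is seated, so I'll release and back off.

Call:
play_rows([
  [[0.5,0,0,0,0],[0.2,0,0,0,0],[0,0,0,0,0],[0,0,0,0,0],[0,0,0,0,0],[0,-0.8,0,0,0],[0,-1,0,0,0],[0,-1,0,0,0],[0,-1,0,0,0],[0,-1,0,0,0]],
])

```text
time: 8.82
tool_pos: [0.4652, 0.0772, 0.2653]
ee_rot: [-2.6, 90.0, 71.8]
force: [0.0, 0.1, -0.7]
grip_width: 0.0853
```

```bash
python3 m.py
python3 - <<'E'
from h import *
s=shot("side","pics/s3.png")
i=[cv2.resize(s["color"][y:y+100,x:x+100,::-1],(400,400),interpolation=cv2.INTER_CUBIC) for x,y in((295,290),(285,125))]
cv2.imwrite("pics/c5.png",np.hstack(i))
E
```

```text
8.825 [0.4652 0.0772 0.2653] yaw_y 164.39 0.08525067710853385 [ 0.04  0.1  -0.65] [ 0.034 -0.029 -0.032] [ 29.2   5.4 -16.9  -0.  -67.7 -44.8]
```

View pics/c5.png

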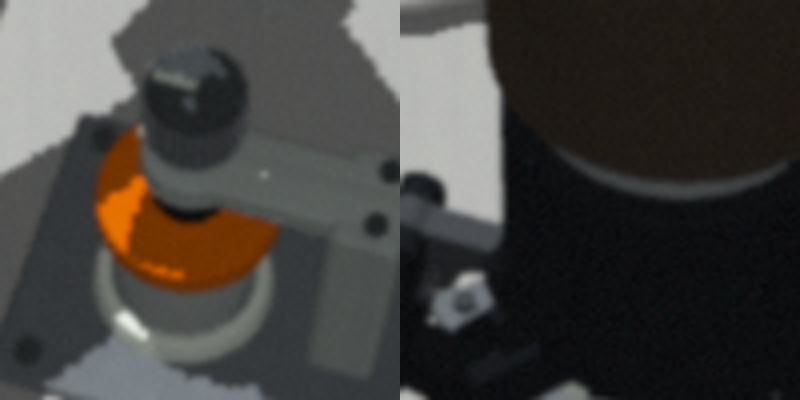

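The crop shows the line running from the head's middle (196,86) to (152,74), away from the post, with the cup upright in its ring. I'll check the angle.

Run:
```python
from h import *
s=shot("side");f=lambda x,y:(295+x/4-.5,290+y/4-.5)
C=ray(s,f(196,86),.152);T=ray(s,f(152,74),.152);v=T-C
a=np.degrees(np.arctan2(v[1],v[0]));print(C,np.linalg.norm(v),a,"q",1.4+np.radians(161.6-a))
for t in("orange_cup_center","spare_screw_mark"):
  for d in cams.place_of("side",t):print(t,w(s,d["centre"]).round(3),round(d["confidence"],2))
```

```text
[0.46404959 0.07682472 0.152     ] 0.014198242849989228 161.71159598677707 q 1.3980522825987278
orange_cup_center [0.368 0.206 0.026] 0.98
orange_cup_center [0.465 0.075 0.043] 0.94
orange_cup_center [0.51  0.205 0.019] 0.88
```

```bash
python3 -c "
from h import *
print(env.finish_job())"
```

```text
the job is handed in; nothing more can be done
None
```

I turned the cup clamp's thumbscrew about 79° clockwise until the resistance rose, then let go, backed off and handed the job in at about 9 s of the 48 s allowed.

- **Screw position:** after release, the white line pointed away from the post. It reads about 1.40 rad from the side camera, to within a few degrees, and the allowed range is 1.22–1.75. The gripper turn alone would put it nearer 1.5 rad. That difference is within my reading error or a little slip, and either value is in range.
- **Feel of the seat:** single moment readings were noisy and disagreed near the seat. I decided from averaged joint-6 torque, which rose 0.054 N m over the last 3.2°, matching the expected 1 N m per rad.
- **Cup:** it measured (0.465, 0.075) in the side camera at the end against (0.464, 0.073) at the start, and it looked upright.
- **Empty clamp:** its mark was hidden behind the arm in the last picture, so I could not check it directly. The arm only passed over it, with the fingertips about 8 cm above its head.
- **Contact at the end:** the gripper was open and clear, with the force reading near zero.

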